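# Slide the right-length bar into the sprung length gauge

### The arm

A 6-joint arm with a two-finger parallel gripper is mounted at the origin on the work surface. World frame = base frame: x ahead of the robot, y to its left, z up, the work surface at z = 0. Lengths are in m, angles in rad, forces in N, time in s.
With the tool pointing down it reaches from about 0.225 to 0.875 m from the base axis. Payload 3.4 kg.
Tool frame: the origin (TCP) lies at the very end of the fingers, on their centre line; the grasp point (between the pads) lies 19 mm behind it (manip.tcp_to_grasp is the distance from the TCP to the grasp point, in m); z points along the fingers, y is the line along which they close (so a half turn about z gives the same grasp; the last joint's range is limited). The gripper opens to 85 mm and grips with 20 to 120 N. Pads are 22 mm wide; open, the fingers measure 114 mm over their backs; the gripper's body (76 mm by 85 mm) begins 54 mm behind the grasp point. The pads swing forward as they close: fully open they stand 13 mm farther back than shut.
Start: joints at [-0.121, 0.276, 1.505, -0, 1.361, -0.121], TCP at [0.575, -0, 0.202] pointing down, gripper open.
Joint ranges: [-2.89, 2.89], [-0.75, 2.08], [0.22, 2.7], [-1.18, 4.32], [0.11, 2.71], [-2.7, 2.7]. Speed limits (rad/s): [2.57, 2.57, 3.14, 3.14, 3.14, 3.14].

### API

Orientations are given as a unit quaternion [w, x, y, z].
In Python, from rig import status, get_image, job, manip gives the robot as it stands.
- The arm moves only by the tool apply_moves, never from a script. Its arguments are lists of equal length, an entry for each row: "xyz": the shift along the tool's x, y, z each as a share of 0.3 m, from -1 to 1, a list of three; "rot": the turn, a rotation vector about the tool's x, y, z each as a share of 60 degrees, from -1 to 1, a list of three; "hand": the opening, from -1 (shut) to 1 (fully open). A call has 1 to 8 rows; each row shifts and turns the commanded pose from where the row before left it, along the tool's axes as they then stand; what a row does not reach is not made up. A row lasts 1/8 s, in which the tool goes at most 62.5 mm and 10.7 degrees, less where a joint would pass 70% of its speed; a pose out of reach is approached as far as the arm can. A call with a number of a shift or a turn outside -1 to 1 is refused whole. A call with a gripper value outside its range is refused whole. The fingers move at their own pace and stop on an object; "force" is the grip in N (left out, the last holds). Time passes only in rows, so rows that do not move let the fingers close. It gives the time, the measured TCP pose, the force, the opening and the grip force at its end, in the units of the state.
- status.get_state(): the state, without advancing time (a new reading comes with each control period).
- get_image(name): name is "scene" or "side" or "wrist"; returns a dict with "pixels" (384x512x3 uint8, red, green, blue), "fovy" (degrees; the focal length in pixels is half the picture's height over the tangent of half this angle, whatever the lens; pixels are square), "cx", "cy" (the principal point, pixels), "origin" and "orientation" of the camera in the world; the wrist camera has in their place "tool_from_camera" (4x4, takes a point from camera to tool coordinates, whose origin is the TCP and whose axes are the flange's). Camera axes: x right, y down, z forward; pixel columns grow to the right and rows downward; lengths in m; the calibration is good to about 2 mm. A picture is of the moment at which its call begins: read the wrist's pose just before it. There is no depth.
- job.sign_off(): hands the job in; it is judged then, once.
The state is a dict: "clock": time; "qpos": joint angles; "qd": joint speeds; "effort": joint torques, N m; "position": TCP position; "ee_rot": TCP orientation; "contact_force": force on the tool from outside, world axes, zero at the start; "moment": the same for the moment, N m; "width": finger opening in m; "gripper_force": force on a finger pad.
Only numpy, scipy, OpenCV 4.12 (cv2) and the standard library are available. Lean on these libraries where they do the work, as an engineer would, in place of code of your own. Each camera call takes 0.05 s, during which the arm holds its last target. There are 200 camera calls.

### The job

One of the three look-alike wooden bars in the pink basket is the length this bench gauge is made for: it fits snugly between the fixed jaw and the orange sprung jaw, while the short one rattles and the long one does not go in. Slide that bar in under the clear cover, lying flat, press it squarely against the blue back stop with a push of about 10 newtons held for half a second (never more than 35 newtons on the stop), and leave it there fully home. Leave the other two bars in the basket, and do not knock over or shift the spray bottle, the jar or the cup.

Things in the scene. Friction and masses are not known exactly. Their poses are not given: they have to be found in the camera images.
- bar_middle: Plain beech-coloured wooden bar, 145 mm long (its x axis), 40 mm wide (y), 30 mm high (z), the middle one of the three lengths; mass 70 to 180 g. Origin: centre of its underside. Lies flat in the basket at the start, about along the basket's x; which of the three places it has varies
- bar_short: Plain beech-coloured wooden bar, 133 mm long (its x axis), 40 mm wide (y), 30 mm high (z), the shortest; mass 70 to 180 g. Origin: centre of its underside. Lies flat in the basket at the start, about along the basket's x; which of the three places it has varies
- bar_long: Plain beech-coloured wooden bar, 157 mm long (its x axis), 40 mm wide (y), 30 mm high (z), the longest; mass 70 to 180 g. Origin: centre of its underside. Lies flat in the basket at the start, about along the basket's x; which of the three places it has varies
- basket: Pink perforated plastic basket fixed to the bench, 220 (x) by 290 (y) mm outside, 45 mm high, walls 4 mm (8 mm at the rim), floor 4 mm thick. Origin: centre of its underside, on the bench. The three bars lie in it side by side, about 80 mm apart along its y
- gauge: Length gauge fixed to the bench, outside y = -97 to 135 mm, x = -46 to 50 mm. Origin: on the bench, midway between the jaws. +x is the direction of pushing in; the open mouth faces -x, roughly the robot. No floor: a bar slides in along the bench, its length along the gauge's y. Aluminium fixed jaw with its face at y = -72.5 mm, orange sprung jaw facing it
- mouth (a point): Point on the bench in the middle of the gauge's mouth, at gauge x = -42 mm, y = 0. From here to x = -20 mm both jaws taper inwards by 9 mm a side (lead-in), then run straight to x = 20 mm. Jaws 32 to 36 mm high. A bar that meets the rigid fixed jaw's lead-in, pushed at one spot, may cock and jam; it enters easily if it first meets the sprung jaw
- cover (a point): Middle of the front top edge of the clear cover plate: gauge x = -8 mm, y = 19 mm, z = 40 mm. Plate over x = -8 to 50 mm and y = -97 to 135 mm, underside 36 mm above the bench, so nothing goes in from above. Under it the blue back stop, rigid, 110 mm wide, 30 mm high: its face is set anywhere from gauge x = 14 to 26 mm, not measured, to be felt. A home bar's front face lies 40 mm before the stop's
- jaw (a joint): Opening of the orange sprung jaw along the gauge's +y, m: 0 relaxed (its face at gauge y = 68.5 mm, gap 141 mm), 0.009 at its limit (gap 150 mm). Spring 1.4 N at rest, 0.45 N more per mm; the 145 mm bar opens it by 4 mm
- spray: White spray bottle with blue head, 64 mm in diameter, 186 mm high. Origin: centre of its underside. Bystander
- soap: Jar with a green cap, 64 mm in diameter, 150 mm high. Origin: centre of its underside. Bystander
- cup: White cup, 72 mm across the rim, 90 mm high. Origin: centre of its underside. Bystander
There are look-alikes about, which are no part of the job. Leave any green, red or yellow look-alike of the bar_long alone.

How it is judged:
By the outcome, as a careful person would: the job done as asked, in the order asked, and still so for the second after the job is handed in, with the robot touching nothing.
It also fails if it takes over 58 s, if anything falls off the work surface, if the arm or the gripper's body presses on something with over 40 N, if the wrist force passes 120 N, or if a joint passes its speed limit or range.

## Working session

There is one attempt and no reset: what is moved stays moved. The work goes in short steps, Python scripts to look and compute and a tool call to move; the robot and the scene stay as the last step left them, time stands still between calls to the robot, and variables do not carry over. Pictures are saved under pics/ and viewed, at most 12 in all, crops included, and the job is handed in when it is done.

Besides the shell and the picture viewer there is one more tool, called after ">>>" by a JSON object that holds its "name" and its "arguments", one argument or row to a line. apply_moves: Moves the arm, as the interface text tells. Its arguments: {"type":"object","properties":{"xyz":{"type":"array","items":{"type":"array","items":{"type":"number","minimum":-1,"maximum":1}}},"rot":{"type":"array","items":{"type":"array","items":{"type":"number","minimum":-1,"maximum":1}}},"hand":{"type":"array","items":{"type":"number"}},"force":{"type":"number"}},"required":["xyz","rot","hand"]}

```bash
ls; mkdir -p pics; cat > h.py <<'E'
import numpy as np, cv2
from scipy.spatial.transform import Rotation as R
from rig import status, get_image, job, manip
def Rq(q): return R.from_quat([q[1],q[2],q[3],q[0]])
def cam(name):
    s=status.get_state(); im=get_image(name); 
    f=im["pixels"].shape[0]/2/np.tan(np.radians(im["fovy"])/2)
    if name=="wrist":
        T=np.array(im["tool_from_camera"]); A=Rq(s["ee_rot"]).as_matrix()
        Rm=A@T[:3,:3]; o=A@T[:3,3]+s["position"]
    else: Rm=Rq(im["orientation"]).as_matrix(); o=np.array(im["origin"])
    return dict(px=im["pixels"],f=f,cx=im["cx"],cy=im["cy"],R=Rm,o=o)
def save(name,fn):
    c=cam(name); cv2.imwrite(fn,cv2.cvtColor(c["px"],cv2.COLOR_RGB2BGR)); np.save(fn+".npy",{k:v for k,v in c.items()},allow_pickle=True); return c
def load(fn): return np.load(fn+".npy",allow_pickle=True).item()
def ray(c,u,v): return c["R"]@np.array([(u-c["cx"])/c["f"],(v-c["cy"])/c["f"],1])
def at(c,u,v,z):
    d=ray(c,u,v); return c["o"]+d*(z-c["o"][2])/d[2]
def proj(c,p):
    q=c["R"].T@(np.array(p)-c["o"]); return q[:2]/q[2]*c["f"]+[c["cx"],c["cy"]]
E
python3 - <<'E'
from h import *
for n in("scene","side","wrist"):
    c=save(n,f"pics/{n}0.png"); print(n,c["o"],c["R"].round(3).tolist(),c["f"])
a=[cv2.imread(f"pics/{n}0.png") for n in("scene","side")]
print(status.get_state())
E
```

```text
pics
scene [ 1.42413833 -0.6745714   0.83554001] [[0.609, 0.447, -0.655], [0.793, -0.339, 0.506], [0.004, -0.828, -0.561]] 487.98381566614415
side [0.20665194 0.88339934 0.78873343] [[-0.944, -0.179, 0.275], [-0.328, 0.567, -0.756], [-0.021, -0.804, -0.594]] 348.9026224245193
wrist [0.57295364 0.06851269 0.37173953] [[1.0, 0.0, -0.001], [0.0, -0.962, -0.271], [-0.001, 0.271, -0.962]] 291.67041412020143
{'clock': 0.15, 'qpos': array([-1.21016998e-01,  2.76444605e-01,  1.50585889e+00,  4.36927775e-05,
        1.36071524e+00, -1.20970204e-01]), 'qd': array([ 2.66505217e-04, -1.86537895e-03, -2.81526425e-03,  9.57649276e-04,
       -1.50874863e-03,  8.32310020e-05]), 'effort': array([ 9.65923646e-04, -4.17143512e+01, -2.46032345e+01, -1.26433165e-04,
        7.58384820e-03, -3.43765259e-05]), 'position': array([5.74551586e-01, 5.63253742e-05, 2.01234786e-01]), 'ee_rot': array([-5.74538620e-04,  7.07126378e-01,  7.07086824e-01, -4.22836214e-04]), 'contact_force': array([ 0.61855971, -0.21537692,  0.8294835 ]), 'moment': array([0.0152383 , 0.04268109, 0.04060603]), 'gripper_force': 0.0, 'width': 0.08532699715071865}
```

View pics/scene0.png

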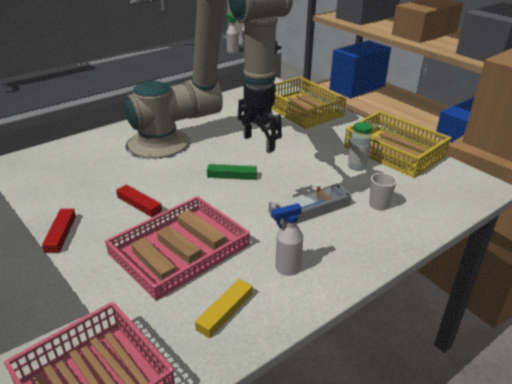

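View pics/side0.png

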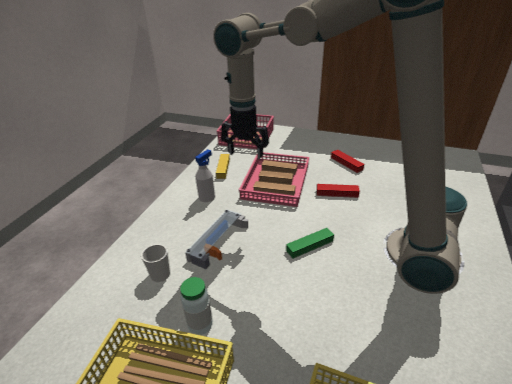

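The scene view shows the target basket at (178,245) with three bars, and the gauge at (310,205). A second pink basket sits at (90,360). Things that could be mistaken for the target:
- bars in the second pink basket, (90,360)
- bars in the yellow baskets, (310,100) and (397,142)
- red bars, (140,200) and (60,230)
- green bar, (232,172)
- yellow bar, (225,306)

I choose among the three bars in the central basket, at (153,257), (180,243) and (202,229).

```bash
python3 - <<'E'
import cv2,numpy as np
s=cv2.imread("pics/scene0.png");d=cv2.imread("pics/side0.png")
def cr(i,x,y,w=100,h=75): return cv2.resize(i[y:y+h,x:x+w],(400,300),interpolation=cv2.INTER_CUBIC)
o=np.vstack([np.hstack([cr(s,125,195),cr(s,262,160)]),np.hstack([cr(d,230,145),cr(d,170,200)])])
cv2.imwrite("pics/crop1.png",o)
E
```

```text
(no output)
```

View pics/crop1.png

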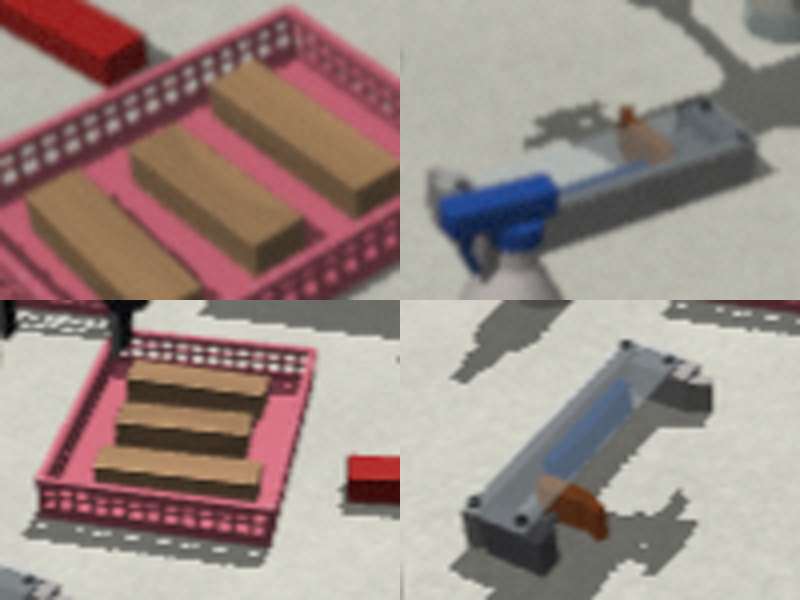

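View pics/wrist0.png

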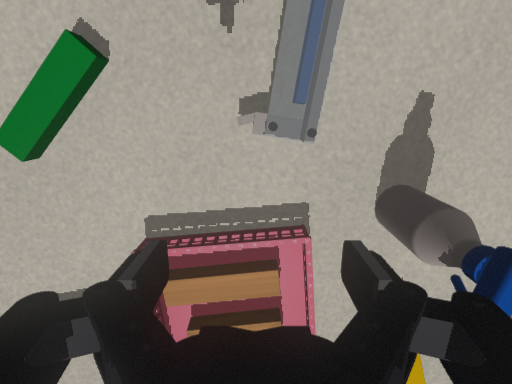

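```bash
python3 - <<'E'
from h import *
s=load("pics/scene0.png");d=load("pics/side0.png");w=load("pics/wrist0.png")
S=lambda u,v,z:at(s,125+u/4,195+v/4,z)
G=lambda u,v,z:at(d,170+u/4,200+v/4,z)
D=lambda u,v,z:at(d,230+u/4,145+v/4,z)
for n,q in dict(A=[(212,85),(250,60),(400,160),(355,190)],B=[(130,152),(170,125),(303,215),(258,243)]).items():
    p=np.array([S(u,v,.034)[:2] for u,v in q]); print(n,p.round(3).tolist(),p.mean(0),np.linalg.norm(p[0]-p[3]),np.linalg.norm(p[1]-p[2]))
for n,q in dict(A=[(97,478-300),(262,490-300),(262,462-300),(105,448-300)],B=[(118,425-300),(250,433-300),(250,412-300),(122,403-300)],C=[(130,383-300),(265,398-300),(267,377-300),(135,364-300)]).items():
    p=np.array([D(u,v,.034)[:2] for u,v in q]); print("side",n,p.round(3).tolist(),p.mean(0),np.linalg.norm(p[0]-p[1]),np.linalg.norm(p[2]-p[3]))
print("gauge cover side: corners"); 
for uv in [(628,340),(705,375),(545,545),(467,500)]: print(G(uv[0]-400,uv[1]-300,.04).round(3))
print("wrist"); 
for uv in [(268,130),(313,140),(283,0),(343,0)]: print(at(w,*uv,.04).round(3))
print("spray base/top", at(s,289,268,0),at(d,205,200,0),"cup",at(d,157,278,0),"soap",at(d,194,310,0))
print("green", at(w,67,35,.03),at(w,22,160,.03))
E
```

```text
A [[0.461, -0.186], [0.452, -0.15], [0.604, -0.13], [0.612, -0.17]] [ 0.53221046 -0.15896069] 0.1515821434341317 0.1537953936392394
B [[0.491, -0.265], [0.482, -0.23], [0.612, -0.209], [0.617, -0.245]] [ 0.55084388 -0.23729534] 0.12753653745182672 0.13152142957259133
side A [[0.591, -0.11], [0.439, -0.138], [0.45, -0.182], [0.6, -0.16]] [ 0.52014329 -0.1475723 ] 0.15403430668094303 0.15149784031302604
side B [[0.602, -0.202], [0.474, -0.227], [0.484, -0.263], [0.611, -0.241]] [ 0.54262405 -0.23317667] 0.13005900747844784 0.12930185787334564
side C [[0.616, -0.28], [0.476, -0.293], [0.484, -0.333], [0.623, -0.318]] [ 0.54977483 -0.30603549] 0.14043778758607212 0.1398109007191016
gauge cover side: corners
[0.636 0.04  0.04 ]
[0.556 0.064 0.04 ]
[0.598 0.277 0.04 ]
[0.674 0.254 0.04 ]
wrist
[0.588 0.049 0.04 ]
[0.638 0.038 0.04 ]
[0.601 0.175 0.04 ]
[0.661 0.175 0.04 ]
spray base/top [ 0.77148305 -0.05438722  0.        ] [ 0.76199743 -0.0349462   0.        ] cup [0.72672925 0.34888981 0.        ] soap [0.57249957 0.41244294 0.        ]
green [0.37446546 0.14622991 0.03      ] [0.29814065 0.01338205 0.03      ]
```

The middle bar is C, the one at the -y side of the basket at scene (153,257). Its two views measure 140 mm, against about 130 mm for B and 152 mm for A. I'll check this from a close wrist view.

>>> {"name": "apply_moves", "arguments": {
  "xyz": [
    [-0.2, -0.02, -0.02],
    [-0.2, -0.02, -0.02],
    [-0.2, -0.02, -0.02],
    [-0.2, -0.02, 0],
    [-0.2, 0, 0],
    [-0.2, 0, 0],
    [0, 0, 0],
    [0, 0, 0]
  ],
  "rot": [
    [0, 0, 0],
    [0, 0, 0],
    [0, 0, 0],
    [0, 0, 0],
    [0, 0, 0],
    [0, 0, 0],
    [0, 0, 0],
    [0, 0, 0]
  ],
  "hand": [0.4, 0.4, 0.4, 0.4, 0.4, 0.4, 0.4, 0.4]
}}

```text
clock: 1.15
position: [0.5507, -0.3595, 0.2192]
ee_rot: [-0.001, 0.707, 0.707, 0.0]
contact_force: [-0.5, -0.1, -0.4]
width: 0.0598
gripper_force: 0.0
```

```bash
python3 - <<'E'
from h import *
save("wrist","pics/w1.png"); i=cv2.imread("pics/w1.png"); cv2.imwrite("pics/w1b.png",cv2.resize(i,(800,600),interpolation=cv2.INTER_CUBIC))
s=status.get_state();print(s["position"],s["clock"],s["width"])
E
```

```text
[ 0.55086184 -0.35883542  0.21954918] 1.2 0.059909050728384164
```

View pics/w1b.png

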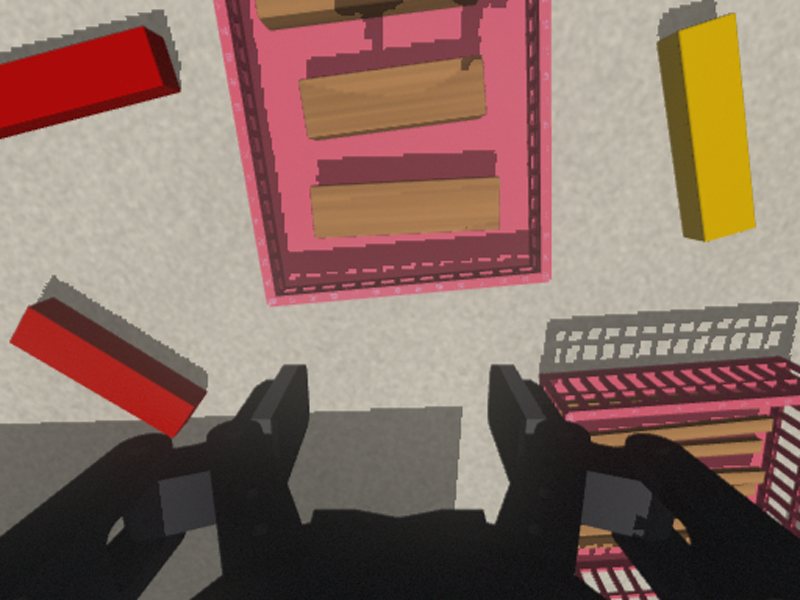

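The enlarged wrist view shows bar C with top corners (311,186), (499,178), (499,230), (315,238). Bar B has (300,80), (483,58), (487,115), (310,139).

```bash
python3 - <<'E'
from h import *
w=load("pics/w1.png");k=.64
for n,q in dict(B=[(300,80),(483,58),(487,112),(308,135)],C=[(311,186),(499,178),(499,228),(315,236)]).items():
    p=np.array([at(w,(u+.5)*k-.5,(v+.5)*k-.5,.034)[:2] for u,v in q]); a=p[1]-p[0];b=p[2]-p[3]
    print(n,p.round(4).tolist(),p.mean(0),np.linalg.norm(a),np.linalg.norm(b),np.linalg.norm(p[0]-p[3]),np.degrees(np.arctan2(*(a+b)[::-1])))
E
```

```text
B [[0.479, -0.2259], [0.6089, -0.2118], [0.6135, -0.2472], [0.4827, -0.2628]] [ 0.5460417  -0.23692053] 0.13059746835910901 0.1317110613020078 0.03712270465141242 6.496525451572031
C [[0.483, -0.2991], [0.625, -0.2934], [0.6272, -0.3308], [0.4842, -0.3369]] [ 0.55483939 -0.31505324] 0.1420253773586255 0.14310043962538102 0.03775824623751516 2.3759264720746818
```

C is the middle bar at about 143 mm, against 131 mm for B. Next I'll grasp it across its width.

>>> {"name": "apply_moves", "arguments": {
  "xyz": [
    [0.146, 0.014, 0],
    [0, 0, 0.1],
    [0, 0, 0.1],
    [0, 0, 0.1],
    [0, 0, 0],
    [0, 0, 0],
    [0, 0, 0],
    [0, 0, 0]
  ],
  "rot": [
    [0, 0, 0.17],
    [0, 0, 0.17],
    [0, 0, 0.17],
    [0, 0, 0.17],
    [0, 0, 0.17],
    [0, 0, 0.17],
    [0, 0, 0.17],
    [0, 0, 0.17]
  ],
  "hand": [0.4, 0.4, 0.4, 0.4, 0.4, 0.4, 0.4, 0.4]
}}

```text
clock: 2.2
position: [0.5555, -0.3141, 0.1304]
ee_rot: [-0.0, 0.997, 0.072, 0.0]
contact_force: [0.1, -0.4, 0.0]
width: 0.0596
gripper_force: 0.0
```

>>> {"name": "apply_moves", "arguments": {
  "xyz": [
    [0, 0, 0],
    [0, 0, 0],
    [0, 0, 0]
  ],
  "rot": [
    [0, 0, 0.1],
    [0, 0, 0],
    [0, 0, 0]
  ],
  "hand": [0.4, 0.4, 0.4]
}}

```text
clock: 2.58
position: [0.5554, -0.3152, 0.1302]
ee_rot: [0.0, 1.0, 0.022, 0.0]
contact_force: [0.5, -0.3, 0.5]
width: 0.0595
gripper_force: 0.0
```

```bash
cat > st.py <<'E'
from h import *
s=status.get_state(); A=Rq(s["ee_rot"]).as_matrix()
print(s["clock"],s["position"].round(4),"psi",np.degrees(np.arctan2(A[1,1],A[0,1])).round(2),"z",A[:,2].round(4),s["contact_force"].round(2),s["width"])
E
python3 st.py
```

```text
2.575 [ 0.5554 -0.3152  0.1302] psi -87.44 z [ 3.e-04  0.e+00 -1.e+00] [ 0.47 -0.3   0.47] 0.05952602730787353
```

>>> {"name": "apply_moves", "arguments": {
  "xyz": [
    [0, 0, 0.13],
    [0, 0, 0.13],
    [0, 0, 0.1],
    [0, 0, 0.043],
    [0, 0, 0],
    [0, 0, 0],
    [0, 0, 0],
    [0, 0, 0]
  ],
  "rot": [
    [0, 0, 0],
    [0, 0, 0],
    [0, 0, 0],
    [0, 0, 0],
    [0, 0, 0],
    [0, 0, 0],
    [0, 0, 0],
    [0, 0, 0]
  ],
  "hand": [0.4, 0.4, 0.4, 0.4, 0.4, -1, -1, -1],
  "force": 30
}}

```text
clock: 3.58
position: [0.5557, -0.3165, 0.01]
ee_rot: [0.0, 1.0, 0.021, 0.001]
contact_force: [0.5, -0.3, -0.3]
width: 0.0054
gripper_force: 0.0
```

>>> {"name": "apply_moves", "arguments": {
  "xyz": [
    [0, 0, 0],
    [0, 0, -0.05],
    [0, 0, -0.1],
    [0, 0, -0.1],
    [0, 0, -0.1],
    [0, 0, 0]
  ],
  "rot": [
    [0, 0, 0],
    [0, 0, 0],
    [0, 0, 0],
    [0, 0, 0],
    [0, 0, 0],
    [0, 0, 0]
  ],
  "hand": [-1, -1, -1, -1, -1, -1]
}}

```text
clock: 4.32
position: [0.5572, -0.3176, 0.118]
ee_rot: [0.002, 1.0, 0.021, 0.003]
contact_force: [-0.3, 0.1, 0.1]
width: -0.0004
gripper_force: 0.0
```

```bash
python3 st.py
```

```text
4.325 [ 0.5572 -0.3176  0.118 ] psi -87.6 z [ 0.0061 -0.0043 -1.    ] [-0.26  0.08  0.12] -0.0003599809211084745
```

```bash
python3 - <<'E'
from h import *
out=[]
for n,(x,y) in dict(scene=(95,190),side=(215,110)).items():
    save(n,f"pics/{n}1.png"); i=cv2.imread(f"pics/{n}1.png"); out.append(cv2.resize(i[y:y+110,x:x+150],(400,293)))
save("wrist","pics/w2.png"); out.append(cv2.resize(cv2.imread("pics/w2.png"),(400,300)))
c=np.zeros((600,800,3),np.uint8); c[:293,:400]=out[0];c[:293,400:]=out[1];c[300:,:400]=out[2]
cv2.imwrite("pics/c2.png",c)
E
```

```text
(no output)
```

View pics/c2.png

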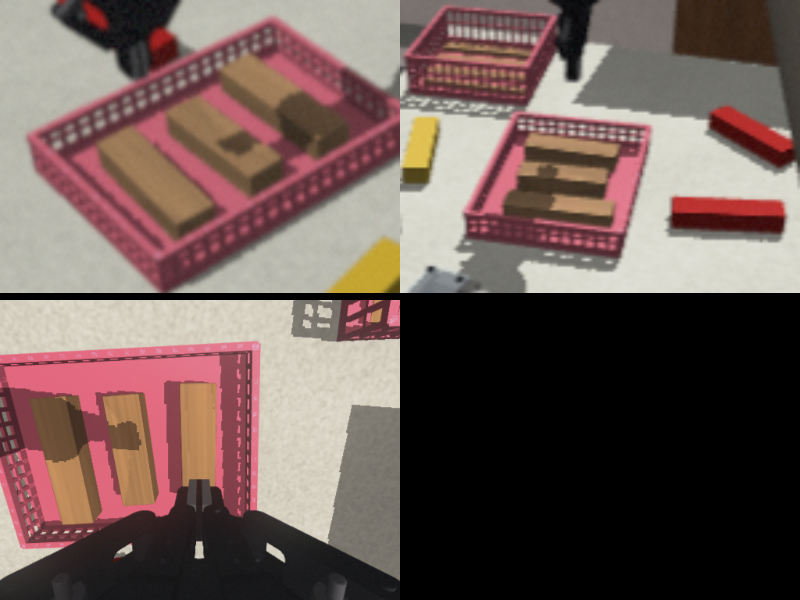

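```bash
python3 - <<'E'
from h import *
p=status.get_state()["position"]
for n in("scene1","side1","w2"): print(n,proj(load(f"pics/{n}.png"),p), proj(load(f"pics/{n}.png"),[.555,-.315,.034]))
print(proj(load("pics/w1.png"),[.5507,-.3595,.2192]))
s=load("pics/scene1.png")
q=[(98,138),(130,125),(215,200),(180,222)]
P=np.array([at(s,95+u*.375,190+v*.375,.034)[:2] for u,v in q]);print(P,P.mean(0))
w=load("pics/w2.png")
P=np.array([at(w,u*1.28,(v-300)*1.28,.034)[:2] for u,v in [(180,383),(215,383),(181,480),(216,480)]]);print(P)
im=get_image("wrist");print(np.array(im["tool_from_camera"]).round(4))
E
```

```text
scene1 [147.66513433 228.42056685] [151.77990819 253.75137541]
side1 [279.44154319 146.72920466] [279.06577411 163.80932212]
w2 [253.62193595 223.11121119] [253.06109793 189.86986453]
[257.36578    224.90840355]
[[ 0.48330129 -0.33375818]
 [ 0.48417024 -0.30057646]
 [ 0.62571874 -0.28877193]
 [ 0.63169172 -0.3275119 ]] [ 0.5562205  -0.31265462]
[[ 0.62555252 -0.29343598]
 [ 0.62710106 -0.33035472]
 [ 0.51530364 -0.29676661]
 [ 0.51704687 -0.33826897]]
[[ 0.000e+00 -9.625e-01 -2.714e-01  6.710e-02]
 [ 1.000e+00  1.000e-04 -5.000e-04  4.000e-04]
 [ 5.000e-04 -2.714e-01  9.625e-01 -1.706e-01]
 [ 0.000e+00  0.000e+00  0.000e+00  1.000e+00]]
```

The fingers shut on nothing. The pictures show the tips about 25 mm higher than the stated TCP. I'll measure that by triangulating the tip pixels.

```bash
python3 - <<'E'
from h import *
for n,(x0,x1,y0,y1) in dict(scene1=(138,158,204,230),side1=(268,292,126,150)).items():
    g=load(f"pics/{n}.png")["px"].max(2).astype(int); print(n,x0,y0)
    for y in range(y0,y1): print(y,*["%3d"%v for v in g[y,x0:x1]])
p=status.get_state()["position"]
for dz in (0,.01,.02,.03,.04): print(dz,[proj(load(f"pics/{n}.png"),p+[0,0,dz]).round(1) for n in("scene1","side1")])
E
```

```text
scene1 138 204
204  25  29  23  27  29  26  25  27  12  26  26  24  47 101 147 159 162 165 159 155
205  29  28  26  31  25  21  27  25  25  41  38  33  58 106 149 162 162 158 150 130
206  30  29  28  25  23  32  25  29  37  56  59  44  50 107 148 160 156 142 115  98
207  21  28  25  21  18  31  42  48  43  55  58  50  53 102 142 145 128 108  86  79
208  54  28  15  28  32  38  52  56  49  51  62  54  48  85 116 111  92  77  72  73
209  80  36  22  28  31  43  57  57  49  46  59  56  40  55  86  84  74  73  72  71
210 103  48  27  27  24  39  62  61  49  45  62  61  42  43  69  73  75  69  75  69
211 115  52  25  20  16  33  54  60  53  42  57  57  44  42  62  74  72  73  72  70
212 127  63  14  27  30  37  53  63  59  46  55  62  48  35  56  70  73  74  70  69
213 142  79  24  22  24  37  54  61  64  48  52  56  48  31  50  65  73  75  77  87
214 162  99  40  23  26  33  45  59  57  48  48  61  45  48  58  69  76  89  98 130
215 173 126  70  31  26  26  43  59  61  47  46  60  61  67  75  86 100 130 147 168
216 185 157 111  63  32  23  42  59  59  48  45  62  76 102 111 124 137 170 1
[... 3069 characters left out ...]
173 116 115 116 117 118 120 118 117 117 118
146 217 218 219 217 213 214 217 219 219 220 222 221 216 169 117 120 117 117 117 115 116 115 117 115
147 217 219 219 217 215 216 217 218 222 220 221 218 170 115 115 115 116 118 118 117 115 116 116 115
148 217 218 219 217 218 219 220 221 221 223 223 182 136 133 135 127 119 118 117 115 115 116 117 117
149 218 218 219 218 218 219 220 220 220 221 221 222 222 222 221 181 136 135 136 137 137 135 136 135
0 [array([147.7, 228.5]), array([279.5, 146.9])]
0.01 [array([147.2, 225.2]), array([279.5, 144.6])]
0.02 [array([146.7, 221.8]), array([279.5, 142.4])]
0.03 [array([146.2, 218.5]), array([279.6, 140.2])]
0.04 [array([145.7, 215. ]), array([279.6, 137.9])]
```

The tips really sit 29 mm above the stated TCP when shut, so I'll go that much deeper, in stages.

>>> {"name": "apply_moves", "arguments": {
  "xyz": [
    [0, 0, 0.1],
    [0, 0, 0.1],
    [0, 0, 0.1],
    [0, 0, 0.06],
    [0, 0, 0],
    [0, 0, 0]
  ],
  "rot": [
    [0, 0, 0],
    [0, 0, 0],
    [0, 0, 0],
    [0, 0, 0],
    [0, 0, 0],
    [0, 0, 0]
  ],
  "hand": [0.4, 0.4, 0.4, 0.4, 0.4, 0.4],
  "force": 30
}}

```text
clock: 5.28
position: [0.5559, -0.3167, 0.0068]
ee_rot: [0.0, 1.0, 0.021, 0.001]
contact_force: [0.6, 0.1, 0.5]
width: 0.0594
gripper_force: 0.0
```

```bash
python3 st.py
```

```text
5.275 [ 0.5559 -0.3167  0.0068] psi -87.6 z [ 1.3e-03 -9.0e-04 -1.0e+00] [0.62 0.07 0.53] 0.059370123747810505
```

>>> {"name": "apply_moves", "arguments": {
  "xyz": [
    [0, 0, 0.03],
    [0, 0, 0.03],
    [0, 0, 0.02],
    [0, 0, 0.015],
    [0, 0, 0]
  ],
  "rot": [
    [0, 0, 0],
    [0, 0, 0],
    [0, 0, 0],
    [0, 0, 0],
    [0, 0, 0]
  ],
  "hand": [0.4, 0.4, 0.4, 0.4, 0.4]
}}

```text
clock: 5.9
position: [0.5549, -0.316, -0.023]
ee_rot: [-0.0, 1.0, 0.021, -0.0]
contact_force: [0.2, 0.5, 0.3]
width: 0.0597
gripper_force: 0.0
```

>>> {"name": "apply_moves", "arguments": {
  "xyz": [
    [0, 0, 0],
    [0, 0, 0],
    [0, 0, 0],
    [0, 0, 0],
    [0, 0, 0]
  ],
  "rot": [
    [0, 0, 0],
    [0, 0, 0],
    [0, 0, 0],
    [0, 0, 0],
    [0, 0, 0]
  ],
  "hand": [-1, -1, -1, -1, -1]
}}

```text
clock: 6.52
position: [0.5555, -0.3164, -0.0222]
ee_rot: [0.0, 1.0, 0.021, 0.0]
contact_force: [-0.7, 0.5, 2.0]
width: 0.0395
gripper_force: 32.3
```

Gripped: the width is 39.5 mm. Next: lift, turn the bar to the gauge's direction, and go to a viewpoint beside the gauge.

>>> {"name": "apply_moves", "arguments": {
  "xyz": [
    [0, 0, -0.06],
    [0, 0, -0.13],
    [0, 0, -0.15],
    [0, 0, -0.15],
    [0, 0, -0.15],
    [0, 0, -0.1],
    [0, 0, 0],
    [0, 0, 0]
  ],
  "rot": [
    [0, 0, 0],
    [0, 0, 0],
    [0, 0, -0.17],
    [0, 0, -0.17],
    [0, 0, -0.17],
    [0, 0, -0.17],
    [0, 0, -0.17],
    [0, 0, -0.17]
  ],
  "hand": [-1, -1, -1, -1, -1, -1, -1, -1]
}}

```text
clock: 7.52
position: [0.5551, -0.3161, 0.2012]
ee_rot: [0.001, 0.848, 0.529, 0.0]
contact_force: [0.3, 1.2, -0.7]
width: 0.0395
gripper_force: 32.0
```

>>> {"name": "apply_moves", "arguments": {
  "xyz": [
    [0, 0, 0],
    [0, 0, 0],
    [0, 0, 0]
  ],
  "rot": [
    [0, 0, -0.17],
    [0, 0, -0.11],
    [0, 0, 0]
  ],
  "hand": [-1, -1, -1]
}}

```text
clock: 7.9
position: [0.555, -0.316, 0.2003]
ee_rot: [0.0, 0.764, 0.645, 0.0]
contact_force: [0.1, 0.4, -1.0]
width: 0.0391
gripper_force: 31.9
```

```bash
python3 st.py
```

```text
7.9 [ 0.555  -0.316   0.2003] psi -9.68 z [ 3.e-04 -2.e-04 -1.e+00] [ 0.1   0.39 -1.02] 0.03907932860654991
```

>>> {"name": "apply_moves", "arguments": {
  "xyz": [
    [0.18, -0.06, 0],
    [0.2, -0.06, 0],
    [0.2, -0.065, 0],
    [0.2, -0.065, 0],
    [0.2, -0.065, 0],
    [0.2, -0.065, 0],
    [0.15, -0.065, 0],
    [0, 0, 0]
  ],
  "rot": [
    [0, 0, 0],
    [0, 0, 0],
    [0, 0, 0],
    [0, 0, 0],
    [0, 0, 0],
    [0, 0, 0],
    [0, 0, 0],
    [0, 0, 0]
  ],
  "hand": [-1, -1, -1, -1, -1, -1, -1, -1]
}}

```text
clock: 8.9
position: [0.4891, 0.1001, 0.2002]
ee_rot: [-0.0, 0.763, 0.647, 0.0]
contact_force: [-0.2, -0.0, -1.0]
width: 0.0397
gripper_force: 32.0
```

>>> {"name": "apply_moves", "arguments": {
  "xyz": [
    [0, 0, 0],
    [0, 0, 0]
  ],
  "rot": [
    [0, 0, 0],
    [0, 0, 0]
  ],
  "hand": [-1, -1]
}}

```text
clock: 9.15
position: [0.4909, 0.0958, 0.1997]
ee_rot: [0.0, 0.764, 0.645, -0.0]
contact_force: [0.0, -0.2, -1.0]
width: 0.0399
gripper_force: 32.0
```

```bash
python3 st.py; python3 - <<'E'
from h import *
save("wrist","pics/w3.png"); i=cv2.imread("pics/w3.png"); cv2.imwrite("pics/w3b.png",cv2.resize(i,(800,600),interpolation=cv2.INTER_CUBIC))
E
```

```text
9.15 [0.4909 0.0958 0.1997] psi -9.72 z [ 4.e-04 -5.e-04 -1.e+00] [ 0.04 -0.24 -1.  ] 0.03986616274538792
```

View pics/w3b.png

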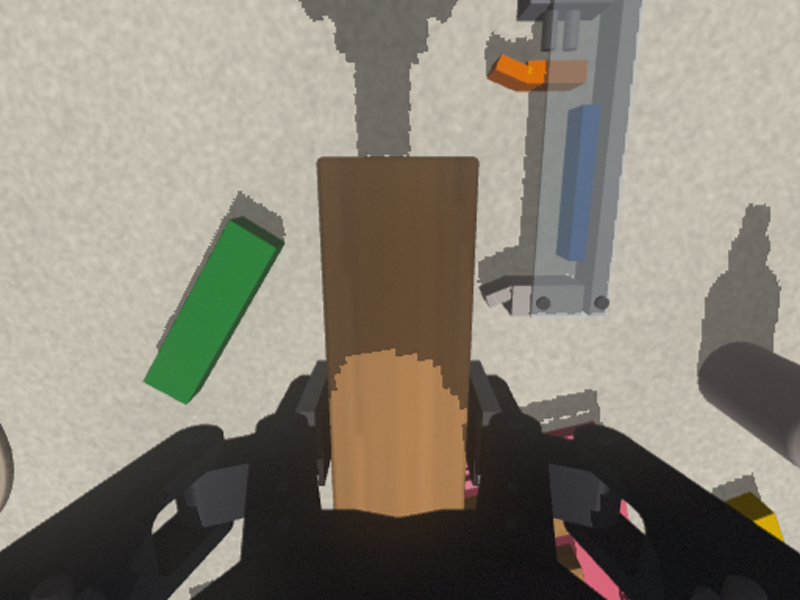

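The wrist view (enlarged) shows the held bar ending at row 157, columns 318 to 478. The gauge features are:
- cover's -y corners at (534,315) and (607,316)
- outer edge running up to (642,0)
- fixed jaw face at about row 287
- orange jaw face at about row 83
- blue stop face running from (557,258) to (570,105)

```bash
python3 - <<'E'
from h import *
w=load("pics/w3.png");k=.64
P=lambda u,v,z:at(w,(u+.5)*k-.5,(v+.5)*k-.5,z)
s=status.get_state();T=np.array([.4909,.0958,.1997]);A=Rq(s["ee_rot"]).as_matrix()
for uv in[(318,157),(398,157),(478,157)]: print("bar end in tool",(A.T@(P(*uv,.2559)-T)).round(4))
e0=P(607,316,.04);e1=P(642,0,.04);d=e1-e0;print("back edge yaw",np.degrees(np.arctan2(-d[0],d[1])))
d2=P(602,302,.04)-P(543,303,.04);print("screws",np.degrees(np.arctan2(d2[1],d2[0])),np.linalg.norm(d2))
d3=P(570,105,.03)-P(557,258,.03);print("stop yaw",np.degrees(np.arctan2(-d3[0],d3[1])),np.linalg.norm(d3))
d4=P(548,60,.04)-P(535,315,.04);print("cover front yaw",np.degrees(np.arctan2(-d4[0],d4[1])))
for yaw in(-9,-10,-11):
    th=np.radians(yaw);ex=np.array([np.cos(th),np.sin(th)]);ey=np.array([-np.sin(th),np.cos(th)])
    g=lambda u,v,z:np.array([ex@P(u,v,z)[:2],ey@P(u,v,z)[:2]])
    O=np.array([g(607,316,.04)[0]-.05,g(607,316,.04)[1]+.097])
    print("yaw",yaw,"O",(ex*O[0]+ey*O[1]).round(4))
    for n,q,z in[("coverfront-y",(535,315),.04),("coverfront mid",(546,100),.04),("fix face",(523,287),.036),("fix face b",(580,285),.036),("orange",(560,83),.034),("orange b",(560,90),0.004),("stop-",(557,258),.03),("stop+",(570,105),.03),("mouth fix",(482,288),.034),("mouth or",(488,75),.034)]: print("  ",n,((g(*q,z)-O)*1e3).round(1))
c=proj
E
```

```text
bar end in tool [ 0.0723 -0.0208 -0.0562]
bar end in tool [ 0.0723 -0.0017 -0.0562]
bar end in tool [ 0.0723  0.0174 -0.0562]
back edge yaw -8.639012209304182
screws -8.72625579261265 0.04437388382216671
stop yaw -9.10565626472865 0.10692876717378495
cover front yaw -7.832316485233535
yaw -9 O [0.6057 0.1381]
   coverfront-y [ -4.8 -95.5]
   coverfront mid [-7.8 55.2]
   fix face [-14.1 -74.5]
   fix face b [ 28.8 -73.5]
   orange [ 2.7 66.5]
   orange b [12.9 66.9]
   stop- [ 11.9 -53.8]
   stop+ [12.1 53.2]
   mouth fix [-44.6 -75.4]
   mouth or [-46.1  72. ]
yaw -10 O [0.6075 0.1386]
   coverfront-y [ -4.8 -96.5]
   coverfront mid [-10.4  54.1]
   fix face [-14.5 -75.6]
   fix face b [ 28.4 -73.9]
   orange [-0.2 65.6]
   orange b [10.1 66.2]
   stop- [ 11.1 -54.4]
   stop+ [ 9.4 52.5]
   mouth fix [-45. -77.]
   mouth or [-49.1  70.3]
yaw -11 O [0.6093 0.1392]
   coverfront-y [ -4.8 -97.4]
   coverfront mid [-13.1  53. ]
   fix face [-14.8 -76.7]
   fix face b [ 28.  -74.2]
   orange [-3.  64.7]
   orange b [ 7.2 65.5]
   stop- [ 10.4 -55.1]
   stop+ [ 6.8 51.7]
   mouth fix [-45.3 -78.7]
   mouth or [-52.   68.5]
```

>>> {"name": "apply_moves", "arguments": {
  "xyz": [
    [0.105, 0.075, 0],
    [0.1, 0.072, 0.05],
    [0, 0, 0.12],
    [0, 0, 0.12],
    [0, 0, 0.12],
    [0, 0, 0.12],
    [0, 0, 0.08],
    [0, 0, 0]
  ],
  "rot": [
    [0, 0, -0.013],
    [0, 0, 0],
    [0, 0, 0],
    [0, 0, 0],
    [0, 0, 0],
    [0, 0, 0],
    [0, 0, 0],
    [0, 0, 0]
  ],
  "hand": [-1, -1, -1, -1, -1, -1, -1, -1]
}}

```text
clock: 10.2
position: [0.5425, 0.1492, 0.0146]
ee_rot: [-0.001, 0.76, 0.65, -0.002]
contact_force: [-0.4, -0.1, -0.7]
width: 0.0394
gripper_force: 31.9
```

>>> {"name": "apply_moves", "arguments": {
  "xyz": [
    [0, 0, 0],
    [0, 0, 0]
  ],
  "rot": [
    [0, 0, 0],
    [0, 0, 0]
  ],
  "hand": [-1, -1]
}}

```text
clock: 10.45
position: [0.5453, 0.1505, 0.0179]
ee_rot: [0.001, 0.76, 0.65, 0.001]
contact_force: [-0.1, -0.1, -1.0]
width: 0.0397
gripper_force: 31.9
```

```bash
python3 st.py
```

```text
10.45 [0.5453 0.1505 0.0179] psi -8.85 z [ 2.9e-03  4.0e-04 -1.0e+00] [-0.14 -0.08 -0.99] 0.039742792721167805
```

>>> {"name": "apply_moves", "arguments": {
  "xyz": [
    [-0.004, 0, 0.05],
    [0, 0, 0.05],
    [0, 0, 0.03],
    [0, 0, 0.01],
    [0, 0, 0],
    [0, 0, 0]
  ],
  "rot": [
    [0, 0, 0],
    [0, 0, 0],
    [0, 0, 0],
    [0, 0, 0],
    [0, 0, 0],
    [0, 0, 0]
  ],
  "hand": [-1, -1, -1, -1, -1, -1]
}}

```text
clock: 11.2
position: [0.544, 0.1495, -0.0254]
ee_rot: [0.0, 0.759, 0.651, 0.0]
contact_force: [-0.4, -0.3, -1.2]
width: 0.0398
gripper_force: 32.0
```

```bash
python3 st.py
```

```text
11.2 [ 0.544   0.1495 -0.0254] psi -8.82 z [ 7.e-04  1.e-04 -1.e+00] [-0.38 -0.29 -1.23] 0.039798491593828755
```

>>> {"name": "apply_moves", "arguments": {
  "xyz": [
    [0, 0, 0.002],
    [0, 0, 0],
    [0, 0, 0],
    [0, 0, -0.05],
    [0, 0, -0.12],
    [0, 0, -0.15],
    [0, 0, -0.1],
    [0, 0, 0]
  ],
  "rot": [
    [0, 0, 0],
    [0, 0, 0],
    [0, 0, 0],
    [0, 0, 0],
    [0, 0, 0],
    [0, 0, 0],
    [0, 0, 0],
    [0, 0, 0]
  ],
  "hand": [0.2, 0.2, 0.2, 0.2, 0.2, 0.2, 0.2, 0.2]
}}

```text
clock: 12.2
position: [0.5461, 0.1498, 0.1038]
ee_rot: [0.002, 0.759, 0.651, 0.003]
contact_force: [0.6, -1.0, -0.4]
width: 0.0513
gripper_force: 0.0
```

>>> {"name": "apply_moves", "arguments": {
  "xyz": [
    [0, -0.15, 0],
    [0, -0.15, 0],
    [0, -0.15, 0],
    [0, 0, 0],
    [0, 0, 0],
    [0, 0, 0]
  ],
  "rot": [
    [0, 0, 0],
    [0, 0, 0],
    [0, 0, 0],
    [0, 0, 0],
    [0, 0, 0],
    [0, 0, 0]
  ],
  "hand": [0.2, 0.2, 0.2, 0.2, 0.2, 0.2]
}}

```text
clock: 12.95
position: [0.4117, 0.1701, 0.0999]
ee_rot: [0.0, 0.76, 0.65, 0.0]
contact_force: [0.4, -0.3, 0.3]
width: 0.0511
gripper_force: 0.0
```

```bash
python3 st.py; python3 - <<'E'
from h import *
save("wrist","pics/w4.png"); i=cv2.imread("pics/w4.png"); cv2.imwrite("pics/w4b.png",cv2.resize(i,(800,600),interpolation=cv2.INTER_CUBIC))
E
```

```text
12.95 [0.4117 0.1701 0.0999] psi -8.85 z [ 9.e-04  1.e-04 -1.e+00] [ 0.45 -0.32  0.25] 0.05106099479695003
```

View pics/w4b.png

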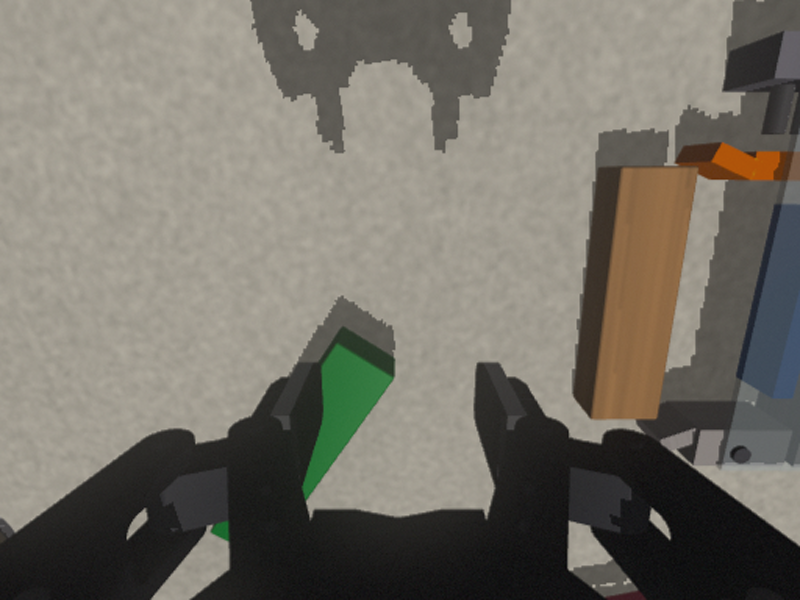

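The bar lies flat at the mouth, with top corners (622,167), (697,168), (657,417) and (592,418). The orange lead-in is at (680,160) and the fixed lead-in at (665,440).

```bash
python3 - <<'E'
from h import *
w=load("pics/w4.png");k=.64
th=np.radians(-8.9);ex=np.array([np.cos(th),np.sin(th)]);ey=np.array([-np.sin(th),np.cos(th)]);O=np.array([.6054,.1364])
def g(u,v,z): p=at(w,(u+.5)*k-.5,(v+.5)*k-.5,z)[:2]-O; return (np.array([ex@p,ey@p])*1e3).round(1)
for n,q,z in[("b1",(622,167),.03),("b2",(697,168),.03),("b3",(657,417),.03),("b4",(592,418),.03),("fix face",(708,431),.036),("or face",(770,179),.034),("orange leadin",(678,162),.034),("fix leadin",(663,440),.034),("stop",(779,205),.03),("stop-",(739,378),.03)]: print(n,g(*q,z))
p=np.array([.4117,.1701])-O;print("tcp",ex@p,ey@p)
E
```

```text
b1 [-84.9  75.3]
b2 [-46.8  74.9]
b3 [-45.2 -66.1]
b4 [-83.5 -66.8]
fix face [-18.  -71.8]
or face [-11.7  69.5]
orange leadin [-59.3  77.6]
fix leadin [-41.9 -79. ]
stop [-1.  56.5]
stop- [ -1.9 -41. ]
tcp -0.19658156601782278 0.003326845650221448
```

>>> {"name": "apply_moves", "arguments": {
  "xyz": [
    [0, 0, 0],
    [0, 0, 0],
    [0, 0, 0],
    [0, 0, 0],
    [0, 0, 0],
    [0, 0, 0],
    [0, 0, 0],
    [0, 0, 0]
  ],
  "rot": [
    [0, 0, 0.17],
    [0, 0, 0.17],
    [0, 0, 0.17],
    [0, 0, 0.17],
    [0, 0, 0.17],
    [0, 0, 0.17],
    [0, 0, 0.17],
    [0, 0, 0.17]
  ],
  "hand": [0.6, 0.6, 0.6, 0.6, 0.6, 0.6, 0.6, 0.6]
}}

```text
clock: 14.0
position: [0.4112, 0.17, 0.0997]
ee_rot: [0.0, 1.0, -0.007, -0.0]
contact_force: [-0.1, -0.1, 0.7]
width: 0.0687
gripper_force: 0.0
```

>>> {"name": "apply_moves", "arguments": {
  "xyz": [
    [0, 0, 0],
    [0, 0, 0],
    [0, 0, 0],
    [0, 0, 0],
    [0, 0, 0],
    [0, 0, 0]
  ],
  "rot": [
    [0, 0, 0.14],
    [0, 0.11, 0],
    [0, 0.11, 0],
    [0, 0.11, 0],
    [0, 0, 0],
    [0, 0, 0]
  ],
  "hand": [0.6, 0.6, 0.6, 0.6, 0.6, 0.6]
}}

```text
clock: 14.75
position: [0.4119, 0.1706, 0.1005]
ee_rot: [0.013, 0.982, -0.076, 0.172]
contact_force: [1.6, -0.3, 0.2]
width: 0.0683
gripper_force: 0.0
```

```bash
cat > g.py <<'E'
from h import *
th=np.radians(-8.9);ex=np.array([np.cos(th),np.sin(th),0]);ey=np.array([-np.sin(th),np.cos(th),0]);O=np.array([.6054,.1364,0])
s=status.get_state(); A=Rq(s["ee_rot"]).as_matrix()
G=np.array([ex,ey,[0,0,1]]); p=G@(s["position"]-O); tip=p-G@A[:,2]*.039
print("t",s["clock"],"tcp g mm",(p*1e3).round(1),"tip",(tip*1e3).round(1),"F g",(G@s["contact_force"]).round(1),"M",s["moment"].round(2),"w",round(s["width"],4))
print("x_t",(G@A[:,0]).round(3),"y_t",(G@A[:,1]).round(3),"z_t",(G@A[:,2]).round(3))
def to(x,y,z): print("move",((G@A).T@(np.array([x,y,z])/1e3-p)/.3).round(3))
E
python3 - <<'E'
from g import *
to(-110,3,100-0);to(-110,3,-24.6)
E
```

```text
t 14.75 tcp g mm [-196.4    3.9  100.5] tip [-209.7    3.9  137.2] F g [ 1.6 -0.   0.2] M [-0.02  0.13  0.02] w 0.0683
x_t [0.941 0.001 0.339] y_t [ 0.001 -1.    -0.001] z_t [ 0.339  0.001 -0.941]
move [0.27  0.003 0.099]
move [0.13  0.004 0.49 ]
```

>>> {"name": "apply_moves", "arguments": {
  "xyz": [
    [0.03, 0.001, 0.11],
    [0.03, 0.001, 0.12],
    [0.03, 0.001, 0.12],
    [0.02, 0.001, 0.08],
    [0.02, 0, 0.06],
    [0, 0, 0],
    [0, 0, 0]
  ],
  "rot": [
    [0, 0, 0],
    [0, 0, 0],
    [0, 0, 0],
    [0, 0, 0],
    [0, 0, 0],
    [0, 0, 0],
    [0, 0, 0]
  ],
  "hand": [0.6, 0.6, 0.6, 0.6, 0.6, 0.6, 0.6]
}}

```text
clock: 15.62
position: [0.4966, 0.1554, -0.025]
ee_rot: [0.013, 0.982, -0.076, 0.172]
contact_force: [-0.5, 1.1, 0.1]
width: 0.0685
gripper_force: 0.0
```

```bash
python3 - <<'E'
from g import *
to(-80,2,-24.6);to(-50,2,-24.6)
p=G.T@np.array([0,0,0])
for n in("scene","side"): pass
# tip height check from side camera
save("side","pics/side2.png");save("scene","pics/scene2.png");c=load("pics/side2.png")
tip0=s["position"]-A[:,2]*.039
out=[]
for n in("scene2","side2"):
    c=load(f"pics/{n}.png");u,v=proj(c,tip0).round().astype(int);print(n,u,v)
    i=cv2.cvtColor(c["px"],cv2.COLOR_RGB2BGR);out.append(cv2.resize(i[max(0,v-50):v+50,max(0,u-40):u+60],(400,400),interpolation=cv2.INTER_CUBIC))
cv2.imwrite("pics/c3.png",np.hstack(out))
E
```

```text
t 15.625 tcp g mm [-110.5    1.9  -25. ] tip [-123.7    1.9   11.7] F g [-0.6  1.   0.1] M [ 0.04  0.1  -0.02] w 0.0685
x_t [0.941 0.    0.339] y_t [ 0. -1.  0.] z_t [ 0.339  0.    -0.941]
move [ 0.096 -0.     0.033]
move [ 0.19  -0.     0.067]
scene2 280 185
side2 258 249
```

View pics/c3.png

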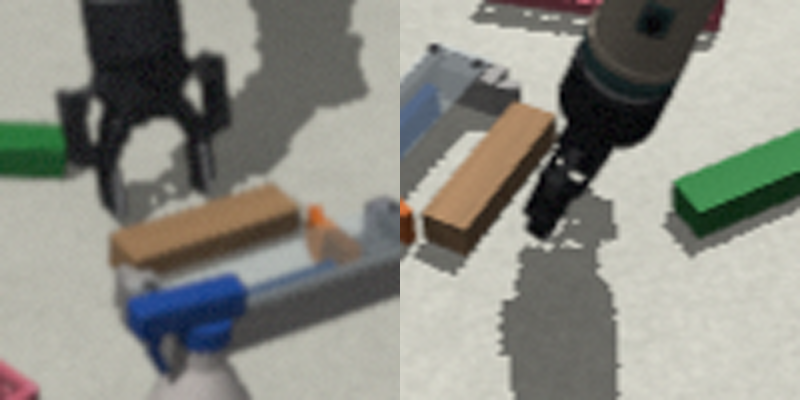

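The tips are just above the bench behind the bar, with the green bar well clear. I'll begin the push slowly.

>>> {"name": "apply_moves", "arguments": {
  "xyz": [
    [0.025, 0, 0.009],
    [0.025, 0, 0.009],
    [0.025, 0, 0.009],
    [0.0125, 0, 0.0045],
    [0.0125, 0, 0.0045],
    [0.0125, 0, 0.0045],
    [0.0125, 0, 0.0045],
    [0, 0, 0]
  ],
  "rot": [
    [0, 0, 0],
    [0, 0, 0],
    [0, 0, 0],
    [0, 0, 0],
    [0, 0, 0],
    [0, 0, 0],
    [0, 0, 0],
    [0, 0, 0]
  ],
  "hand": [0.6, 0.6, 0.6, 0.6, 0.6, 0.6, 0.6, 0.6]
}}

```text
clock: 16.73
position: [0.5354, 0.1496, -0.0251]
ee_rot: [0.013, 0.982, -0.076, 0.172]
contact_force: [0.5, 0.2, 0.1]
width: 0.068
gripper_force: 0.0
```

```bash
python3 g.py
```

```text
t 16.725 tcp g mm [-71.2   2.2 -25.1] tip [-84.4   2.2  11.5] F g [0.4 0.3 0.1] M [0.05 0.22 0.02] w 0.068
x_t [0.941 0.001 0.339] y_t [ 0.001 -1.    -0.   ] z_t [ 0.339  0.001 -0.941]
```

>>> {"name": "apply_moves", "arguments": {
  "xyz": [
    [0.0125, 0, 0.0045],
    [0.0125, 0, 0.0045],
    [0.0125, 0, 0.0045],
    [0, 0, 0]
  ],
  "rot": [
    [0, 0, 0],
    [0, 0, 0],
    [0, 0, 0],
    [0, 0, 0]
  ],
  "hand": [0.6, 0.6, 0.6, 0.6]
}}

```text
clock: 17.23
position: [0.5455, 0.1469, -0.0258]
ee_rot: [0.014, 0.982, -0.076, 0.17]
contact_force: [-4.2, -1.5, 1.8]
width: 0.0678
gripper_force: 1.8
```

```bash
python3 g.py
```

```text
t 17.225 tcp g mm [-60.9   1.1 -25.8] tip [-74.    1.2  10.9] F g [-3.9 -2.1  1.8] M [-0.16  0.73 -0.05] w 0.0678
x_t [0.942 0.002 0.336] y_t [ 0.001 -1.     0.002] z_t [ 0.336 -0.001 -0.942]
```

>>> {"name": "apply_moves", "arguments": {
  "xyz": [
    [0.01, 0, 0.0035],
    [0.01, 0, 0.0035],
    [0.01, 0, 0.0035],
    [0, 0, 0]
  ],
  "rot": [
    [0, 0, 0],
    [0, 0, 0],
    [0, 0, 0],
    [0, 0, 0]
  ],
  "hand": [0.6, 0.6, 0.6, 0.6]
}}

```text
clock: 17.73
position: [0.5555, 0.1459, -0.0255]
ee_rot: [0.014, 0.982, -0.076, 0.171]
contact_force: [-2.5, -1.5, -0.2]
width: 0.0685
gripper_force: 1.4
```

```bash
python3 g.py
```

```text
t 17.725 tcp g mm [-50.8   1.6 -25.5] tip [-63.9   1.6  11.2] F g [-2.3 -1.8 -0.2] M [-0.28  0.66 -0.11] w 0.0685
x_t [0.941 0.001 0.337] y_t [ 0.001 -1.     0.001] z_t [ 0.337 -0.    -0.941]
```

>>> {"name": "apply_moves", "arguments": {
  "xyz": [
    [0.01, 0, 0.0035],
    [0.01, 0, 0.0035],
    [0.01, 0, 0.0035],
    [0, 0, 0]
  ],
  "rot": [
    [0, 0, 0],
    [0, 0, 0],
    [0, 0, 0],
    [0, 0, 0]
  ],
  "hand": [0.6, 0.6, 0.6, 0.6]
}}

```text
clock: 18.23
position: [0.5665, 0.145, -0.0248]
ee_rot: [0.013, 0.982, -0.076, 0.172]
contact_force: [-1.9, -0.4, -0.4]
width: 0.0684
gripper_force: 0.9
```

```bash
python3 g.py
```

```text
t 18.225 tcp g mm [-39.7   2.4 -24.8] tip [-53.    2.4  11.9] F g [-1.8 -0.7 -0.4] M [-0.07  0.45 -0.06] w 0.0684
x_t [0.94  0.001 0.34 ] y_t [ 0.001 -1.    -0.001] z_t [ 0.34   0.001 -0.94 ]
```

>>> {"name": "apply_moves", "arguments": {
  "xyz": [
    [0.01, 0, 0.0035],
    [0.01, 0, 0.0035],
    [0.01, 0, 0.0035],
    [0, 0, 0]
  ],
  "rot": [
    [0, 0, 0],
    [0, 0, 0],
    [0, 0, 0],
    [0, 0, 0]
  ],
  "hand": [0.6, 0.6, 0.6, 0.6]
}}

```text
clock: 18.73
position: [0.5757, 0.1434, -0.0248]
ee_rot: [0.013, 0.982, -0.076, 0.172]
contact_force: [-2.6, 0.6, -1.4]
width: 0.0687
gripper_force: 1.4
```

```bash
python3 g.py
```

```text
t 18.725 tcp g mm [-30.4   2.4 -24.8] tip [-43.7   2.3  11.9] F g [-2.6  0.2 -1.4] M [ 0.12  0.57 -0.06] w 0.0687
x_t [0.941 0.001 0.34 ] y_t [ 0.001 -1.    -0.   ] z_t [ 0.34   0.001 -0.941]
```

>>> {"name": "apply_moves", "arguments": {
  "xyz": [
    [0.005, 0, 0.0018],
    [0.005, 0, 0.0018],
    [0, 0, 0]
  ],
  "rot": [
    [0, 0, 0],
    [0, 0, 0],
    [0, 0, 0]
  ],
  "hand": [0.6, 0.6, 0.6]
}}

```text
clock: 19.1
position: [0.5782, 0.143, -0.025]
ee_rot: [0.013, 0.982, -0.076, 0.171]
contact_force: [-4.2, 1.8, -1.0]
width: 0.0683
gripper_force: 2.1
```

```bash
python3 g.py
```

```text
t 19.1 tcp g mm [-27.9   2.3 -25. ] tip [-41.1   2.3  11.7] F g [-4.4  1.1 -1. ] M [0.37 0.85 0.03] w 0.0683
x_t [0.941 0.001 0.339] y_t [ 0.001 -1.    -0.   ] z_t [ 0.339  0.001 -0.941]
```

>>> {"name": "apply_moves", "arguments": {
  "xyz": [
    [0.005, 0, 0.0018],
    [0, 0, 0]
  ],
  "rot": [
    [0, 0, 0],
    [0, 0, 0]
  ],
  "hand": [0.6, 0.6]
}}

```text
clock: 19.35
position: [0.5797, 0.1428, -0.025]
ee_rot: [0.013, 0.982, -0.076, 0.171]
contact_force: [-4.0, 2.3, -0.3]
width: 0.0682
gripper_force: 2.3
```

>>> {"name": "apply_moves", "arguments": {
  "xyz": [
    [0.005, 0, 0.0018],
    [0, 0, 0]
  ],
  "rot": [
    [0, 0, 0],
    [0, 0, 0]
  ],
  "hand": [0.6, 0.6]
}}

```text
clock: 19.6
position: [0.5813, 0.1425, -0.025]
ee_rot: [0.013, 0.982, -0.076, 0.171]
contact_force: [-4.4, 2.1, -0.5]
width: 0.0682
gripper_force: 2.3
```

```bash
python3 g.py
```

```text
t 19.6 tcp g mm [-24.8   2.3 -25. ] tip [-38.    2.3  11.7] F g [-4.7  1.4 -0.5] M [ 0.43  0.85 -0.02] w 0.0682
x_t [0.941 0.001 0.339] y_t [ 0.001 -1.    -0.   ] z_t [ 0.339  0.001 -0.941]
```

>>> {"name": "apply_moves", "arguments": {
  "xyz": [
    [0.005, 0, 0.0018],
    [0, 0, 0]
  ],
  "rot": [
    [0, 0, 0],
    [0, 0, 0]
  ],
  "hand": [0.6, 0.6]
}}

```text
clock: 19.85
position: [0.5829, 0.1422, -0.025]
ee_rot: [0.013, 0.982, -0.076, 0.171]
contact_force: [-4.3, 2.5, -0.2]
width: 0.0682
gripper_force: 2.3
```

>>> {"name": "apply_moves", "arguments": {
  "xyz": [
    [0.005, 0, 0.0018],
    [0, 0, 0]
  ],
  "rot": [
    [0, 0, 0],
    [0, 0, 0]
  ],
  "hand": [0.6, 0.6]
}}

```text
clock: 20.1
position: [0.5845, 0.142, -0.0249]
ee_rot: [0.013, 0.982, -0.076, 0.171]
contact_force: [-4.4, 2.2, -1.5]
width: 0.0685
gripper_force: 2.3
```

>>> {"name": "apply_moves", "arguments": {
  "xyz": [
    [0.005, 0, 0.0018],
    [0, 0, 0]
  ],
  "rot": [
    [0, 0, 0],
    [0, 0, 0]
  ],
  "hand": [0.6, 0.6]
}}

```text
clock: 20.35
position: [0.5861, 0.1417, -0.0249]
ee_rot: [0.013, 0.982, -0.076, 0.171]
contact_force: [-4.3, 2.1, -0.2]
width: 0.0687
gripper_force: 2.3
```

```bash
python3 g.py
```

```text
t 20.35 tcp g mm [-19.9   2.3 -24.9] tip [-33.1   2.2  11.8] F g [-4.6  1.4 -0.2] M [ 0.39  0.85 -0.04] w 0.0687
x_t [0.941 0.001 0.339] y_t [ 0.001 -1.    -0.   ] z_t [ 0.339  0.001 -0.941]
```

>>> {"name": "apply_moves", "arguments": {
  "xyz": [
    [0.005, 0, 0.0018],
    [0, 0, 0]
  ],
  "rot": [
    [0, 0, 0],
    [0, 0, 0]
  ],
  "hand": [0.6, 0.6]
}}

```text
clock: 20.6
position: [0.5876, 0.1415, -0.025]
ee_rot: [0.013, 0.982, -0.076, 0.171]
contact_force: [-4.2, 1.5, -1.2]
width: 0.0682
gripper_force: 2.3
```

>>> {"name": "apply_moves", "arguments": {
  "xyz": [
    [0.004, 0, 0.0014],
    [0, 0, 0]
  ],
  "rot": [
    [0, 0, 0],
    [0, 0, 0]
  ],
  "hand": [0.6, 0.6]
}}

```text
clock: 20.85
position: [0.5889, 0.1413, -0.0249]
ee_rot: [0.013, 0.982, -0.076, 0.171]
contact_force: [-4.5, 2.4, -0.3]
width: 0.0682
gripper_force: 2.4
```

>>> {"name": "apply_moves", "arguments": {
  "xyz": [
    [0.004, 0, 0.0014],
    [0, 0, 0]
  ],
  "rot": [
    [0, 0, 0],
    [0, 0, 0]
  ],
  "hand": [0.6, 0.6]
}}

```text
clock: 21.1
position: [0.5901, 0.141, -0.0249]
ee_rot: [0.013, 0.982, -0.076, 0.171]
contact_force: [-4.0, 2.2, -0.8]
width: 0.0683
gripper_force: 2.4
```

```bash
python3 g.py
```

```text
t 21.1 tcp g mm [-15.8   2.2 -24.9] tip [-29.    2.2  11.8] F g [-4.3  1.5 -0.8] M [ 0.39  0.84 -0.08] w 0.0683
x_t [0.941 0.001 0.339] y_t [ 0.001 -1.    -0.   ] z_t [ 0.339  0.    -0.941]
```

>>> {"name": "apply_moves", "arguments": {
  "xyz": [
    [0.004, 0, 0.0014],
    [0, 0, 0]
  ],
  "rot": [
    [0, 0, 0],
    [0, 0, 0]
  ],
  "hand": [0.6, 0.6]
}}

```text
clock: 21.35
position: [0.5914, 0.1408, -0.0249]
ee_rot: [0.013, 0.982, -0.076, 0.171]
contact_force: [-4.7, 2.8, -0.9]
width: 0.0684
gripper_force: 2.3
```

>>> {"name": "apply_moves", "arguments": {
  "xyz": [
    [0.004, 0, 0.0014],
    [0, 0, 0]
  ],
  "rot": [
    [0, 0, 0],
    [0, 0, 0]
  ],
  "hand": [0.6, 0.6]
}}

```text
clock: 21.6
position: [0.5921, 0.1408, -0.0251]
ee_rot: [0.013, 0.982, -0.076, 0.171]
contact_force: [-5.6, 3.5, 1.0]
width: 0.068
gripper_force: 3.1
```

>>> {"name": "apply_moves", "arguments": {
  "xyz": [
    [0.004, 0, 0.0014],
    [0, 0, 0]
  ],
  "rot": [
    [0, 0, 0],
    [0, 0, 0]
  ],
  "hand": [0.6, 0.6]
}}

```text
clock: 21.85
position: [0.5922, 0.1406, -0.0255]
ee_rot: [0.013, 0.982, -0.076, 0.17]
contact_force: [-7.0, 4.6, 1.5]
width: 0.0682
gripper_force: 4.2
```

```bash
python3 g.py
```

```text
t 21.85 tcp g mm [-13.7   2.1 -25.5] tip [-26.8   2.1  11.2] F g [-7.7  3.4  1.5] M [0.77 1.31 0.01] w 0.0682
x_t [0.942 0.001 0.336] y_t [ 0.001 -1.     0.   ] z_t [ 0.336 -0.    -0.942]
```

The bar has reached the stop: the position is stuck and the force is rising. I'll build up to about 13–14 N total, of which roughly 4 N is jaw friction, and hold it.

>>> {"name": "apply_moves", "arguments": {
  "xyz": [
    [0.004, 0, 0.0014],
    [0, 0, 0]
  ],
  "rot": [
    [0, 0, 0],
    [0, 0, 0]
  ],
  "hand": [0.6, 0.6]
}}

```text
clock: 22.1
position: [0.5922, 0.1405, -0.0257]
ee_rot: [0.013, 0.983, -0.076, 0.169]
contact_force: [-10.9, 6.8, 2.2]
width: 0.0692
gripper_force: 5.8
```

>>> {"name": "apply_moves", "arguments": {
  "xyz": [
    [0.004, 0, 0.0014],
    [0, 0, 0]
  ],
  "rot": [
    [0, 0, 0],
    [0, 0, 0]
  ],
  "hand": [0.6, 0.6]
}}

```text
clock: 22.35
position: [0.5923, 0.1405, -0.0259]
ee_rot: [0.014, 0.983, -0.076, 0.168]
contact_force: [-14.2, 8.4, 6.5]
width: 0.0682
gripper_force: 7.7
```

```bash
python3 g.py
```

```text
t 22.35 tcp g mm [-13.6   2.  -25.9] tip [-26.6   2.   10.9] F g [-15.3   6.1   6.5] M [1.23 1.96 0.1 ] w 0.0682
x_t [0.943 0.001 0.333] y_t [ 0.    -1.     0.001] z_t [ 0.333 -0.001 -0.943]
```

>>> {"name": "apply_moves", "arguments": {
  "xyz": [
    [0, 0, 0],
    [0, 0, 0],
    [0, 0, 0],
    [0, 0, 0],
    [0, 0, 0],
    [0, 0, 0],
    [0, 0, 0],
    [0, 0, 0]
  ],
  "rot": [
    [0, 0, 0],
    [0, 0, 0],
    [0, 0, 0],
    [0, 0, 0],
    [0, 0, 0],
    [0, 0, 0],
    [0, 0, 0],
    [0, 0, 0]
  ],
  "hand": [0.6, 0.6, 0.6, 0.6, 0.6, 0.6, 0.6, 0.6]
}}

```text
clock: 23.35
position: [0.5923, 0.1405, -0.0259]
ee_rot: [0.014, 0.983, -0.076, 0.168]
contact_force: [-14.5, 8.6, 6.1]
width: 0.0684
gripper_force: 7.7
```

```bash
python3 g.py; python3 - <<'E'
from h import *
save("wrist","pics/w5.png"); i=cv2.imread("pics/w5.png"); cv2.imwrite("pics/w5b.png",cv2.resize(i,(800,600),interpolation=cv2.INTER_CUBIC))
E
```

```text
t 23.35 tcp g mm [-13.6   2.  -25.9] tip [-26.6   2.   10.9] F g [-15.7   6.2   6.1] M [1.15 1.97 0.07] w 0.0684
x_t [0.943 0.001 0.333] y_t [ 0.    -1.     0.001] z_t [ 0.333 -0.001 -0.943]
```

View pics/w5b.png

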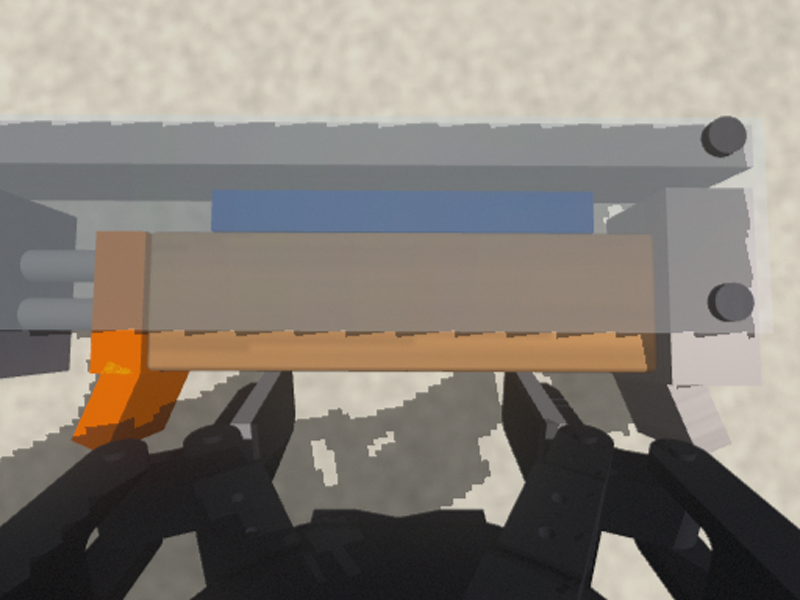

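The picture shows the bar flat and square against the blue stop, which spans (212..593, row 233), and held between both jaws. The total push of about 15.5 N was held for 1 s. Now I'll back straight out.

>>> {"name": "apply_moves", "arguments": {
  "xyz": [
    [-0.02, 0, -0.007],
    [-0.04, 0, -0.014],
    [-0.1, 0, -0.035],
    [-0.15, 0, -0.05],
    [-0.1, 0, -0.035],
    [0.03, 0, -0.1],
    [0.03, 0, -0.1],
    [0, 0, 0]
  ],
  "rot": [
    [0, 0, 0],
    [0, 0, 0],
    [0, 0, 0],
    [0, 0, 0],
    [0, 0, 0],
    [0, 0, 0],
    [0, 0, 0],
    [0, 0, 0]
  ],
  "hand": [0.6, 0.6, 0.6, 0.6, 0.6, 0.6, 0.6, 0.6]
}}

```text
clock: 24.4
position: [0.4676, 0.1615, 0.0391]
ee_rot: [0.012, 0.982, -0.076, 0.175]
contact_force: [0.5, -0.5, -0.4]
width: 0.0688
gripper_force: 0.0
```

```bash
python3 - <<'E'
from g import *
w5=load("pics/w5.png"); w=save("wrist","pics/w6.png"); side=save("side","pics/side3.png")
k=.64; a=[at(w5,u*k,v*k,.03) for u,v in[(212,233),(593,233),(150,371),(650,371)]]
print([(G@(q-O)*1e3).round(1).tolist() for q in a])
# same bar rear edge seen from the new view: column brightness around predicted rows
for q in a[2:]:
    u,v=proj(w,q); print(u,v)
i=cv2.cvtColor(w["px"],cv2.COLOR_RGB2BGR); j=cv2.cvtColor(side["px"],cv2.COLOR_RGB2BGR)
cv2.imwrite("pics/c6.png",np.hstack([cv2.resize(i,(400,300)),cv2.resize(j[140:290,130:330],(400,300))]))
E
```

```text
t 24.4 tcp g mm [-140.1    3.5   39.1] tip [-153.6    3.3   75.7] F g [ 0.5 -0.4 -0.4] M [-0.    0.12  0.01] w 0.0688
x_t [0.938 0.    0.346] y_t [ 0.002 -1.    -0.004] z_t [ 0.346  0.004 -0.938]
[[20.5, 54.2, 30.0], [20.5, -54.0, 30.0], [-18.4, 70.4, 30.0], [-18.4, -68.8, 30.0]]
157.47243929043032 45.15228297517399
358.9472017906459 44.92968733817219
```

View pics/c6.png

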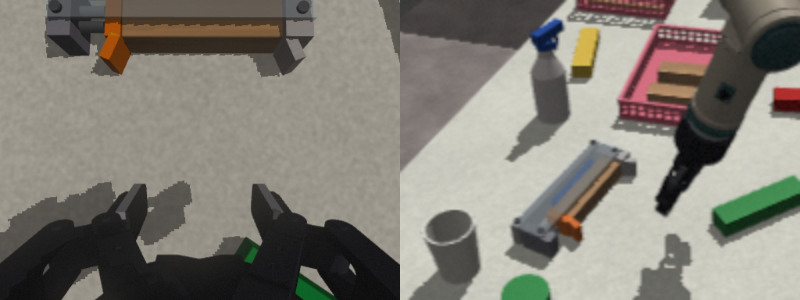

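The bar is still home and the robot is clear. The spray bottle, jar and cup are standing, and the other two bars are still in the basket.

```bash
python3 -c "
from rig import job; print(job.sign_off())"
```

```text
the job is handed in; nothing more can be done
None
```

I slid the 145 mm bar into the gauge flat and square against the blue stop and pushed at about 15.5 N total for 1 s, which I estimate put about 11 N on the stop after jaw friction; the robot then backed clear and I handed the job in at about 24 s.

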